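Set the comb punch in its die and lock it

TASK

Set the comb punch into the die block so that all five teeth go into their own slots and its bar sits fully home on the block, then swing the keeper fully shut over the punch's shoulder and let go. Feel the teeth in gently - the block's place along its slideway is not known exactly, and the punch must never be pressed on the die set with more than 45 N. Leave the other things on the bench where they lie.

Things in the scene. Friction and masses are not known exactly. Their poses are not given: they have to be found in the camera images.
- punch: The comb punch, one rigid dark-steel part, 0.3 to 0.55 kg, standing on its teeth on the bench; same both ways round. Origin: middle of the row, at the tooth tips; z up, y along the row, x across. Five teeth 18 (x) x 8 (y) x 16 mm high at y = -36, -18, 0, 18, 36 mm; on them a bar 20 (x) x 92 (y) x 16 mm, z 16 to 32; on the bar's middle a grip tang (see punch_tang).
- punch_tang (a point): Centre of the punch's grip tang, 49 mm above the tooth tips. The tang is a plain upright block 14 (x) x 24 (y) x 34 mm high, z 32 to 66 mm above the tooth tips; the bar's shoulders reach 34 mm beyond it at both ends.
- die_set: The die set, bolted to the bench. Origin: on the bench, under the middle of the slideway; z up, y along the row of slots, x across. Base plate 100 (x) x 186 (y, -86 to +100) x 15 mm, with two guide strips (x 26 to 34 mm either side, tops at z 27) and between them the slotted block (see slideway). Punch home (bar resting on the block): its origin is 19 mm above this one; teeth standing on the block: 35 mm.
- slideway (a point): Fixed point of the die set, 35 mm above its origin, level with the top of the slotted block (50 x 116 x 20 mm). Five through slots, 24 (x) x 10.2 (y) mm, 18 mm pitch, square edges, row centred at x = 0. The block is clamped hard somewhere along the slideway: its middle slot is anywhere from -11 to +11 mm in y from this point, different each time and NOT measured.
- keeper (a joint): Angle (rad) of the keeper, a flat bar 18 wide, 8 mm thick, swinging about the post at the die set's +y end. 0 = shut, at its stop: the 55 mm nose lies along -y over the shoulder of the seated punch. Grows to 1.9, opening counter-clockwise from above; starts at 1.1 to 1.7; friction holds it (3 N at the handle). It passes 2.5 mm above the bar of a punch that is home and strikes one that is not.
- keeper_pivot (a point): The keeper's vertical pivot axis, at the keeper's underside: in the die set's frame x = 0, y = 82, z = 53.5 mm. Axes are those of the die set.
- keeper_handle (a point): A point on the keeper's handle, an upright steel pin 12 mm in diameter on the keeper's tail, 42 mm from the pivot axis on the side opposite to the nose (so it lies to +y of the pivot when shut). The pin rises from z 61.5 to 106.5 mm above the bench; this point is on its axis at 83.5 mm.
- billet: Bystander: copper billet 55 x 55 x 60 mm, origin at the centre of its underside. Leave it alone.
- hammer: Bystander: hammer lying on the bench. Leave it alone.
- wrench: Bystander: wrench lying on the bench. Leave it alone.
- slug: Bystander: round steel slug, 44 mm in diameter, 35 mm high, origin at the centre of its underside. Leave it alone.
Mind the look-alikes: they are no part of the job. What is shaped like the die_set but red is not meant. Of the things shaped like the punch, the steel one is meant.

How it is judged:
On the way:
1. the punch is fully home, all teeth in their slots, with the keeper still open (z of punch in the frame of die_set below 0.0215 m and x of punch in the frame of die_set between -0.006 and 0.006 m and y of punch in the frame of die_set between -0.014 and 0.014 m and angle between the y axis of punch and the y axis of die_set, either way round below 0.12 rad and angle between punch's own z axis and vertical below 0.06 rad and value of joint keeper above 0.7 rad), for 0.2 s.
At the end, for the whole second after the job is handed in: The punch is home in the die set: its origin less than 21.5 mm above the die set's origin (19 when home), within 6 mm across and 14 mm along the row, rows parallel within 0.12 rad, upright within 0.06 rad; the keeper is shut (joint below 0.15 rad); punch and keeper at rest (z of punch in the frame of die_set below 0.0215 m and x of punch in the frame of die_set between -0.006 and 0.006 m and y of punch in the frame of die_set between -0.014 and 0.014 m and angle between the y axis of punch and the y axis of die_set, either way round below 0.12 rad and angle between punch's own z axis and vertical below 0.06 rad and value of joint keeper below 0.15 rad and linear speed of punch below 0.02 m/s and velocity of joint keeper below 0.05 rad/s); the robot touches nothing.
It fails at once if the punch is pressed on the die set (block or keeper) with more than 45 N (contact force between punch and die_set above 45 N).
It fails at once if a bystander (billet, hammer, wrench or slug) is moved more than 30 mm (distance of any of billet, hammer, wrench, slug from where it was at the start of the episode above 0.03 m).
It also fails if it takes over 72 s, if anything falls off the work surface, if the arm or the gripper's body presses on something with over 40 N, if the wrist force passes 120 N, or if a joint passes its speed limit or range.

ROBOT

A 6-joint arm with a two-finger parallel gripper is mounted at the origin on the work surface. World frame = base frame: x ahead of the robot, y to its left, z up, the work surface at z = 0. Lengths are in m, angles in rad, forces in N, time in s.
With the tool pointing down it reaches from about 0.4 to 0.925 m from the base axis. Payload 12.5 kg.
Tool frame: the origin (TCP) lies between the finger pads; the fingertips stand 22 mm ahead of it and the grasp point (between the pads) lies 3 mm ahead of it (manip.tip_reach is the distance from the TCP to the fingertips, in m); z points along the fingers, x is the direction in which the jaws open and shut, and the axes are right-handed (so a half turn about z gives the same grasp; the last joint's range is limited). The gripper opens to 95 mm and grips with 3 to 60 N. Pads are 20 mm wide; open, the fingers measure 119 mm over their backs; the gripper's body (75 mm by 180 mm) begins 59 mm behind the grasp point.
Start: joints at [1.21, 0.491, 1.559, -0, 1.092, -0.106], TCP at [0.158, 0.605, 0.237] pointing down, gripper open.
Joint ranges: [-3.1, 3.1], [-0.84, 2.19], [0.05, 2.79], [-1.13, 4.28], [0.06, 2.93], [-2.69, 2.69]. Speed limits (rad/s): [2.22, 2.22, 2.79, 3.14, 3.14, 3.14].

INTERFACE

Orientations are given as a rotation vector (axis times angle).
In Python, from cell import status, camera, close_job, manip gives the robot as it stands.
- The arm moves only by the tool step_arm, never from a script. Its argument "moves" is a list of rows, each a list of 5 numbers: the opening, from 0 (shut) to 1 (fully open), then the shift along the world's x, y, z in m, then the turn about the world's z in rad. In form: [[fingers, x, y, z, turn], ...]. A call has 1 to 5 rows; each row shifts and turns the pose as measured when the row begins; what a row does not reach is not made up. A row lasts 1/8 s, in which the tool goes at most 62.5 mm and 10.7 degrees, less where a joint would pass 70% of its speed; a pose out of reach is approached as far as the arm can. A call with a gripper value outside its range is refused whole. The fingers move at their own pace and stop on an object; "force" is the grip in N (left out, the last holds). Time passes only in rows, so rows that do not move let the fingers close. It gives the time, the measured TCP pose, the force and the opening at its end, in the units of the state.
- status.sense(): the state, without advancing time (a new reading comes with each control period).
- camera(name): name is "scene" or "top" or "wrist"; returns a dict with "image" (400x640x3 uint8, red, green, blue), "mtx" (3x3 intrinsics, pixels), "position" and "attitude" of the camera in the world; the wrist camera has in their place "tool_from_camera" (4x4, takes a point from camera to tool coordinates, whose origin is the TCP and whose axes are the tool frame's). Camera axes: x right, y down, z forward; pixel columns grow to the right and rows downward; lengths in m; the calibration is good to about 2 mm. A picture is of the moment at which its call begins: read the wrist's pose just before it. There is no depth.
- close_job(): hands the job in, once; it reports no verdict.
The state is a dict: "clock": time; "joints": joint angles; "joint_velocities": joint speeds; "tau": joint torques, N m; "eef_pos": TCP position; "tcp_rot": TCP orientation; "contact_force": force on the tool from outside, world axes, zero at the start; "ft_torque": the same for the moment, N m; "grip_width": opening from 0.0 (shut) to 1.0 (fully open).
Only numpy, scipy, OpenCV 4.12 (cv2) and the standard library are available. Lean on these libraries where they do the work, as an engineer would, in place of code of your own. Each camera call takes 0.05 s, during which the arm holds its last target. There are 200 camera calls.

## Working session

There is one attempt and no reset: what is moved stays moved. The work goes in short steps, Python scripts to look and compute and a tool call to move; the robot and the scene stay as the last step left them, time stands still between calls to the robot, and variables do not carry over. Pictures are saved under pics/ and viewed, about 8 in all and at most 12, crops included, and the job is handed in when it is done.

Besides the shell and the picture viewer there is one more tool, called after "Call:" as name(argument=value, ...) on one line, values as JSON. step_arm: Moves the arm, as the interface text tells. Its arguments: {"type":"object","properties":{"moves":{"type":"array"},"force":{"type":"number"}},"required":["moves"]}

```bash
ls; mkdir -p pics; cat > h.py <<'E'
import numpy as np, cv2
from scipy.spatial.transform import Rotation as R
from cell import status, camera, manip
def cam(n):
    s=status.sense(); c=camera(n); K=np.array(c['mtx'])
    if n=='wrist':
        T=np.eye(4);T[:3,:3]=R.from_rotvec(s['tcp_rot']).as_matrix();T[:3,3]=s['eef_pos']
        T=T@np.array(c['tool_from_camera'])
    else:
        T=np.eye(4);a=np.array(c['attitude'])
        T[:3,:3]=a if a.shape==(3,3) else R.from_rotvec(a).as_matrix();T[:3,3]=c['position']
    return c['image'],K,T
def ray(K,T,u,v,z):
    d=T[:3,:3]@np.linalg.solve(K,[u,v,1.]); return T[:3,3]+d*(z-T[2,3])/d[2]
def proj(K,T,p):
    q=K@(T[:3,:3].T@(np.asarray(p)-T[:3,3])); return q[:2]/q[2]
def save(n,im): cv2.imwrite('pics/'+n+'.png',cv2.cvtColor(im,cv2.COLOR_RGB2BGR))
E
python3 - <<'E'
from h import *
import pickle
d={}
for n in('top','scene'):
    d[n]=cam(n); save(n+'0',d[n][0]); print(n,d[n][1].round(1).tolist(),d[n][2].round(3).tolist())
pickle.dump(d,open('v0.pkl','wb'))
print(status.sense())
E
```

```text
pics
top [[395.0, 0.0, 322.1], [0.0, 395.0, 200.7], [0.0, 0.0, 1.0]] [[-0.012, -0.99, 0.138, 0.423], [-1.0, 0.011, -0.004, -0.004], [0.002, -0.138, -0.99, 1.006], [0.0, 0.0, 0.0, 1.0]]
scene [[423.3, 0.0, 316.9], [0.0, 423.3, 208.3], [0.0, 0.0, 1.0]] [[0.794, 0.401, -0.458, 1.068], [0.609, -0.528, 0.592, -0.647], [-0.004, -0.748, -0.663, 0.813], [0.0, 0.0, 0.0, 1.0]]
{'clock': 0.1, 'joints': array([ 1.21038577e+00,  4.91471550e-01,  1.55939331e+00,  1.79562413e-05,
        1.09171970e+00, -1.05583858e-01]), 'joint_velocities': array([ 0.00048716, -0.00325418,  0.00059192,  0.0002575 ,  0.00124869,
       -0.00150465]), 'tau': array([ 2.57519918e-03, -6.13632345e+01, -2.58608794e+01,  6.93835085e-02,
        4.69712913e-02, -9.70201609e-05]), 'eef_pos': array([0.1574417 , 0.60463714, 0.23613575]), 'tcp_rot': array([ 2.48531696e+00,  1.92083767e+00, -1.33926070e-03]), 'contact_force': array([ 0.39527571, -0.13707029, -1.14356783]), 'ft_torque': array([ 0.02776361,  0.02162892, -0.00883076]), 'grip_width': 0.9984282578215912}
```

View pics/top0.png

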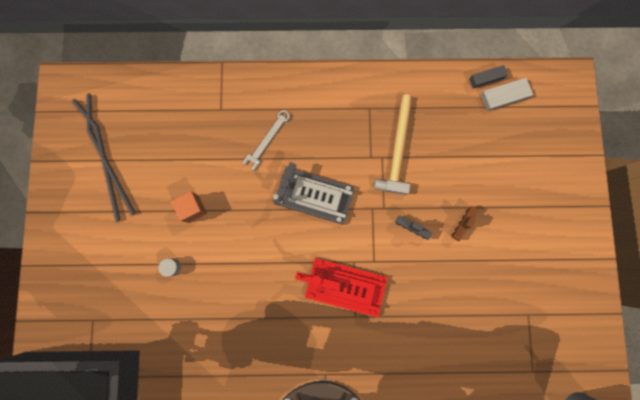

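View pics/scene0.png

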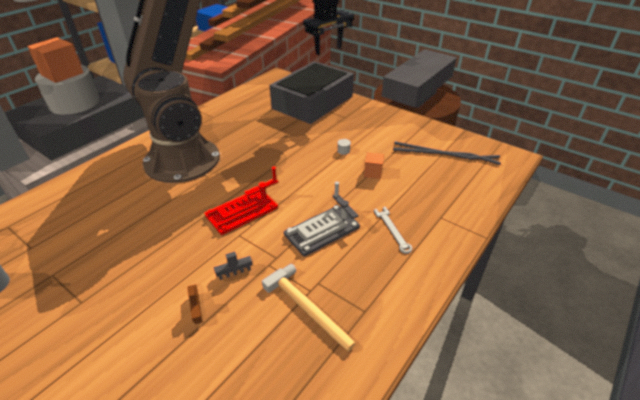

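The top view shows two punch-shaped things: dark steel at (413,227) and brown at (464,223). I choose the steel one. There are two die sets: grey at (314,193), and red at (345,287), which is not meant. The keeper is at the left (+y) end, near (288,175).

```bash
python3 - <<'E'
from h import *
import pickle
d=pickle.load(open('v0.pkl','rb'))
im,K,T=d['top']; _,K2,T2=d['scene']
for n,u,v,z in[('punch',413,226,.03),('die',315,195,.02),('brown',464,223,.03),('hammerhead',393,187,.02),('billet',186,206,.06)]:
    p=ray(K,T,u,v,z);print(n,p.round(3),proj(K2,T2,p).round())
def rect(box,f):
    x0,y0,x1,y1=box; c=im[y0:y1,x0:x1].astype(int); m=f(c).astype(np.uint8)
    m=cv2.morphologyEx(m,cv2.MORPH_OPEN,np.ones((2,2)))
    cs=max(cv2.findContours(m,0,1)[0],key=cv2.contourArea)
    b=cv2.boxPoints(cv2.minAreaRect(cs))+[x0,y0]; return b
dark=lambda c:(c.max(2)<95)&(c.max(2)-c.min(2)<30)
b=rect((385,205,440,250),dark);print('punch',b.round(1).tolist(),[ray(K,T,u,v,.025)[:2].round(3).tolist() for u,v in b])
b=rect((260,150,365,235),lambda c:c.max(2)-c.min(2)<35);print('die',b.round(1).tolist(),[ray(K,T,u,v,.015)[:2].round(3).tolist() for u,v in b])
w=im[150:260,260:490];save('crop1',cv2.resize(w,None,fx=3.4,fy=3.4,interpolation=cv2.INTER_CUBIC))
E
```

```text
punch [ 0.493 -0.232  0.03 ] [234. 264.]
die [0.575 0.01  0.02 ] [321. 226.]
brown [ 0.499 -0.358  0.03 ] [195. 299.]
hammerhead [ 0.593 -0.188  0.02 ] [278. 275.]
billet [0.545 0.321 0.06 ] [374. 157.]
punch [[399.0, 225.0], [402.8, 217.4], [431.2, 231.6], [427.4, 239.2]] [[0.496, -0.198], [0.515, -0.208], [0.479, -0.277], [0.46, -0.267]]
die [[273.5, 203.1], [287.9, 162.6], [357.4, 187.3], [342.9, 227.9]] [[0.556, 0.116], [0.661, 0.079], [0.594, -0.098], [0.491, -0.059]]
```

View pics/crop1.png

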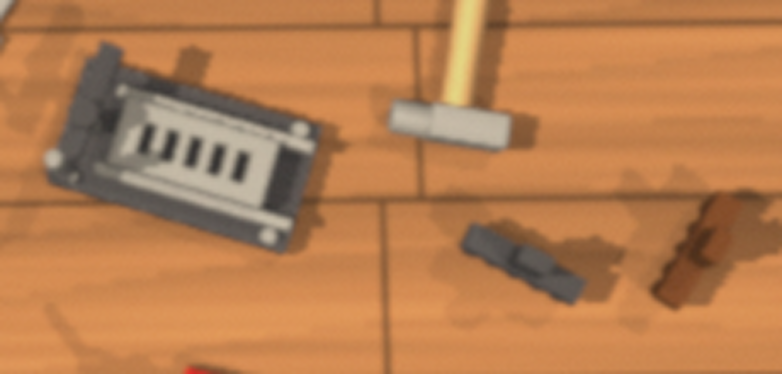

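The close crop confirms the steel punch, standing clear of the brown one. The die's five slots and the open keeper are visible, with the handle pin at the lower left. I'm moving to look at both from close by.

Call:
step_arm(moves=[[1,0.04,-0.044,0.012,-0.15],[1,0.04,-0.044,0.012,-0.15],[1,0.04,-0.044,0.012,-0.15],[1,0.04,-0.044,0.012,-0.15],[1,0.04,-0.044,0.012,-0.15]])

```text
clock: 0.72
eef_pos: [0.3592, 0.3796, 0.2949]
tcp_rot: [3.023, 0.852, -0.008]
contact_force: [1.3, 1.6, 0.2]
grip_width: 0.997
```

Call:
step_arm(moves=[[1,0.038,-0.046,0.01,-0.15],[1,0.038,-0.046,0.01,-0.15],[1,0.038,-0.046,0.01,-0.15],[1,0.03,-0.054,0,-0.15],[1,0.02,-0.058,0,-0.15]])

```text
clock: 1.35
eef_pos: [0.5274, 0.1227, 0.3258]
tcp_rot: [-3.121, 0.354, 0.007]
contact_force: [0.2, 1.7, 0.4]
grip_width: 0.999
```

Call:
step_arm(moves=[[1,0.0,-0.06,0,-0.1],[1,0,-0.06,0,-0.05],[1,0,-0.02,0,0],[1,0,0,0,0]])

```text
clock: 1.85
eef_pos: [0.5276, -0.0255, 0.3243]
tcp_rot: [-3.081, 0.607, 0.011]
contact_force: [-0.5, 0.2, 0.9]
grip_width: 0.999
```

```bash
python3 - <<'E'
from h import *
import pickle
d=cam('wrist');pickle.dump(d,open('w1.pkl','wb'));save('w1',d[0])
print(d[1].round(1).tolist(),d[2].round(3).tolist(),status.sense()['joints'].round(2))
E
```

```text
[[296.5, 0.0, 315.0], [0.0, 296.5, 200.1], [0.0, 0.0, 1.0]] [[0.925, -0.366, -0.1, 0.554], [-0.379, -0.898, -0.223, 0.037], [-0.008, 0.244, -0.97, 0.472], [0.0, 0.0, 0.0, 1.0]] [-0.17  0.27  1.67  0.    1.21  0.21]
```

View pics/w1.png

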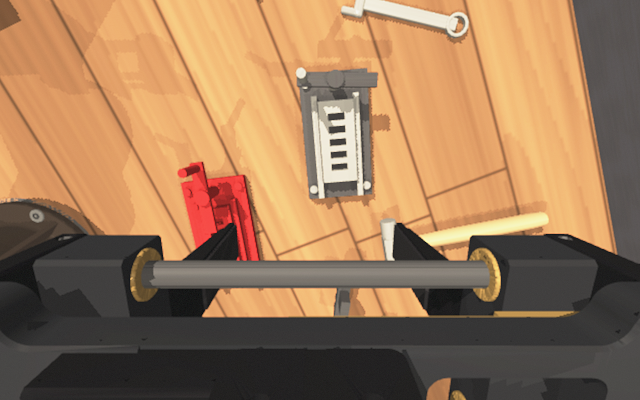

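The wrist view shows the grey die set at (338,135). The slots are dark bars at u≈338, v 115–168; the keeper lies at the top, with pin (301,73), pivot (336,79) and nose to (377,79).

```bash
cat > die.py <<'E'
from h import *
def slots(im,K,T,box,thr=90,amin=20,z=.035):
    u0,v0,u1,v1=box; g=cv2.cvtColor(im,cv2.COLOR_RGB2GRAY)[v0:v1,u0:u1]
    n,l,st,c=cv2.connectedComponentsWithStats((g<thr).astype(np.uint8))
    out=[]
    for i in range(1,n):
        if st[i,4]>=amin and st[i,0]>0 and st[i,1]>0 and st[i,0]+st[i,2]<u1-u0 and st[i,1]+st[i,3]<v1-v0:
            u,v=c[i]+[u0,v0]; out.append((round(u,1),round(v,1),st[i,2],st[i,3],*ray(K,T,u,v,z)[:2].round(4)))
    return out
E
python3 - <<'E'
from die import *
import pickle
im,K,T=pickle.load(open('w1.pkl','rb'))
for t in(60,90,120):
    s=slots(im,K,T,(322,104,356,178),t); print(t,*s,sep='\n')
    P=np.array([x[4:] for x in s]); 
    print(np.linalg.norm(np.diff(P,axis=0),axis=1).round(4))
for n,u,v,z in[('pin',301,73,.1065),('pivot',336,79,.0615),('nose',377,79,.0615)]: print(n,ray(K,T,u,v,z).round(4))
m=(im.max(2).astype(int)-im.min(2)<35).astype(np.uint8); m[:,:290]=0;m[:,385:]=0;m[:60]=0;m[205:]=0
print([ (n,ray(K,T,*p,.015)[:2].round(4)) for n,p in [('bl',(312,199)),('br',(372,192)),('tr',(372,90))]])
save('c2',cv2.resize(im[55:210,280:400],None,fx=5,fy=3.87,interpolation=cv2.INTER_CUBIC))
E
```

```text
60Traceback (most recent call last):
  File "<stdin>", line 7, in <module>
    return sqrt(add.reduce(s, axis=axis, keepdims=keepdims))
                ~~~~~~~~~~^^^^^^^^^^^^^^^^^^^^^^^^^^^^^^^^^
numpy.exceptions.AxisError: axis 1 is out of bounds for array of dimension 1
```

```bash
python3 - <<'E'
from die import *
import pickle
im,K,T=pickle.load(open('w1.pkl','rb'))
for t in(75,90,120):
    s=slots(im,K,T,(322,104,356,178),t); print(t,*s,sep='\n')
for n,u,v,z in[('pin',301,73,.1065),('pivot',336,79,.0615),('nose',377,79,.0615)]: print(n,ray(K,T,u,v,z).round(4))
print([ (n,ray(K,T,*p,.015)[:2].round(4)) for n,p in [('bl',(312,199)),('br',(372,192)),('tr',(372,90))]])
save('c2',cv2.resize(im[55:210,280:400],None,fx=5,fy=3.87,interpolation=cv2.INTER_CUBIC))
E
```

```text
75
(np.float64(336.0), np.float64(116.0), np.int32(15), np.int32(7), np.float64(0.5831), np.float64(0.0387))
(np.float64(337.0), np.float64(129.0), np.int32(15), np.int32(7), np.float64(0.5779), np.float64(0.0215))
(np.float64(337.6), np.float64(141.6), np.int32(16), np.int32(6), np.float64(0.5723), np.float64(0.0046))
(np.float64(338.1), np.float64(153.9), np.int32(15), np.int32(7), np.float64(0.5666), np.float64(-0.0122))
(np.float64(339.1), np.float64(165.9), np.int32(15), np.int32(5), np.float64(0.5615), np.float64(-0.0291))
90
(np.float64(335.8), np.float64(116.0), np.int32(16), np.int32(7), np.float64(0.5828), np.float64(0.0388))
(np.float64(336.7), np.float64(129.0), np.int32(16), np.int32(7), np.float64(0.5774), np.float64(0.0217))
(np.float64(337.4), np.float64(141.5), np.int32(16), np.int32(6), np.float64(0.5721), np.float64(0.0048))
(np.float64(337.9), np.float64(153.8), np.int32(15), np.int32(7), np.float64(0.5663), np.float64(-0.012))
(np.float64(339.0), np.float64(166.0), np.int32(15), np.int32(5), np.float64(0.5613), np.float64(-0.0292))
120
(np.float64(335.5), np.float64(116.1), np.int32(16), np.int32(9), np.float64(0.5824), np.float64(0.0388))
(np.float64(336.5), np.float64(129.0), np.int32(16), np.int32(7), np.float64(0.5772), np.float64(0.0217))
(np.float64(337.5), np.float64(141.6), np.int32(16), np.int32(7), np.float64(0.5721), np.float64(0.0047))
(np.float64(337.9), np.float64(153.9), np.int32(15), np.int32(7), np.float64(0.5662), np.float64(-0.0121))
(np.float64(338.8), np.float64(166.1), np.int32(15), np.int32(6), np.float64(0.5611), np.float64(-0.0292))
pin [0.5584 0.0979 0.1065]
pivot [0.598  0.0815 0.0615]
nose [0.647  0.0614 0.0615]
[('bl', array([ 0.5031, -0.065 ])), ('br', array([ 0.595 , -0.0902])), ('tr', array([0.6459, 0.0528]))]
```

View pics/c2.png

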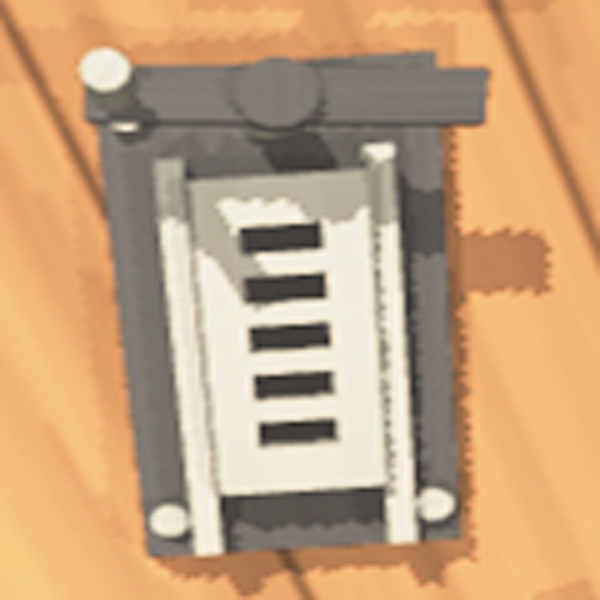

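The crop shows five clean slots with the middle one at (0.572,0.005), and the keeper at about 1.5 rad. Next is a close look at the punch.

Call:
step_arm(moves=[[1,-0.015,-0.054,-0.015,-0.02],[1,-0.015,-0.054,-0.015,-0.02],[1,-0.015,-0.054,-0.015,-0.02],[1,-0.015,-0.054,-0.015,-0.02],[1,-0.015,-0.054,-0.015,-0.01]])

```text
clock: 2.52
eef_pos: [0.4532, -0.2929, 0.2482]
tcp_rot: [-3.055, 0.725, 0.006]
contact_force: [0.7, -0.4, 0.2]
grip_width: 1.003
```

Call:
step_arm(moves=[[1,0,0,0,0],[1,0,0,0,0]])

```text
clock: 2.78
eef_pos: [0.4531, -0.2934, 0.2469]
tcp_rot: [-3.053, 0.728, 0.009]
contact_force: [1.2, 0.3, -0.6]
grip_width: 0.998
```

```bash
python3 - <<'E'
from h import *
import pickle
d=cam('wrist');pickle.dump(d,open('w2.pkl','wb'));im,K,T=d
c=proj(K,T,[.487,-.237,.03]).round().astype(int);print(c,status.sense()['eef_pos'],status.sense()['tcp_rot'])
x0,y0=max(c[0]-75,0),max(c[1]-56,0); print(x0,y0)
save('w2',cv2.resize(im[y0:y0+112,x0:x0+150],None,fx=5,fy=5,interpolation=cv2.INTER_CUBIC))
E
```

```text
[321 127] [ 0.45319297 -0.29328046  0.24690017] [-3.05317437  0.72696956  0.00887455]
246 71
```

View pics/w2.png

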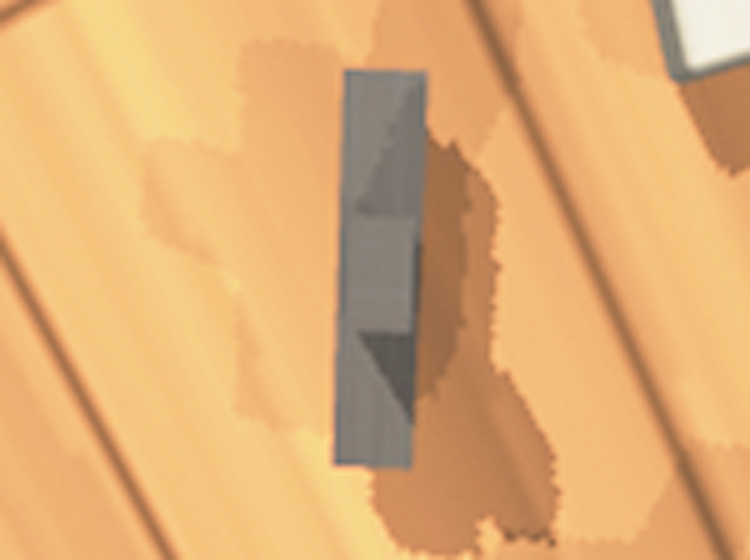

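The punch stands clear. Bar-top corners in the crop are (344,70), (427,70), (333,465), (411,468); the tang top spans (360,217)–(410,332).

```bash
python3 - <<'E'
from h import *
import pickle
im,K,T=pickle.load(open('w2.pkl','rb'))
f=lambda u,v,z:ray(K,T,246+(u+.0)/5-.4,71+v/5-.4,z)[:2]
B=[f(*p,.032) for p in[(344,70),(427,70),(411,468),(333,465)]]
G=[f(*p,.066) for p in[(360,217),(413,217),(410,332),(357,332)]]
for P in(B,G):
    P=np.array(P);print(P.mean(0).round(4),[np.linalg.norm(P[i]-P[(i+1)%4]).round(4) for i in range(4)])
    d=P[0]+P[1]-P[2]-P[3];print('yaw',-np.arctan2(d[0],d[1]))
s=status.sense();r=R.from_rotvec(s['tcp_rot']).as_matrix();print(np.arctan2(r[1,0],r[0,0]),r[:,2])
E
```

```text
[ 0.4887 -0.2354] [np.float64(0.0191), np.float64(0.0916), np.float64(0.0191), np.float64(0.0909)]
yaw -0.49824366763121436
[ 0.4894 -0.236 ] [np.float64(0.0113), np.float64(0.024), np.float64(0.0115), np.float64(0.024)]
yaw -0.4890140529329739
-0.4674956420699501 [-0.00479445  0.00427891 -0.99997935]
```

Call:
step_arm(moves=[[0.7,0.018,0.029,-0.03,-0.027],[0.7,0.018,0.029,-0.05,0],[0.7,0,0,-0.05,0],[0.7,0,0,-0.02,0],[0.7,0,0,0,0]])

```text
clock: 3.45
eef_pos: [0.494, -0.2258, 0.0963]
tcp_rot: [-3.049, 0.753, -0.002]
contact_force: [0.8, 1.4, -0.8]
grip_width: 0.702
```

Call:
step_arm(moves=[[0.7,-0.005,-0.01,-0.01,-0.01],[0.7,0,0,0,0],[0.7,0,0,0,0]])

```text
clock: 3.82
eef_pos: [0.49, -0.2362, 0.0884]
tcp_rot: [3.046, -0.768, 0.008]
contact_force: [-0.5, -0.2, -0.4]
grip_width: 0.7
```

Call:
step_arm(moves=[[0.7,-0.001,0,-0.02,0],[0.7,0,0,-0.01,0],[0.7,0,0,0,0]])

```text
clock: 4.2
eef_pos: [0.4897, -0.2371, 0.0595]
tcp_rot: [3.045, -0.769, 0.013]
contact_force: [0.6, -0.1, -0.0]
grip_width: 0.699
```

Call:
step_arm(moves=[[0.7,-0.0007,0.0012,-0.002,0],[0.0,0,0,0,0],[0.0,0,0,0,0],[0.0,0,0,0,0],[0.0,0,0,0,0]], force=40)

```text
clock: 4.82
eef_pos: [0.4896, -0.2361, 0.0589]
tcp_rot: [3.044, -0.768, 0.016]
contact_force: [0.0, 0.0, 0.5]
grip_width: 0.337
```

Call:
step_arm(moves=[[0.0,0,0,0,0],[0.0,0,0,0,0],[0.0,0,0,0,0]])

```text
clock: 5.2
eef_pos: [0.4895, -0.236, 0.0589]
tcp_rot: [3.044, -0.768, 0.016]
contact_force: [-0.5, -0.5, -1.0]
grip_width: 0.143
```

Call:
step_arm(moves=[[0.0,0,0,0,0],[0.0,0,0,0.02,0],[0.0,0,0,0.05,0],[0.0,0,0,0.05,0],[0.0,0,0,0,0]])

```text
clock: 5.82
eef_pos: [0.4879, -0.235, 0.1797]
tcp_rot: [-3.046, 0.769, -0.007]
contact_force: [-0.3, 0.5, -5.5]
grip_width: 0.145
```

```bash
python3 - <<'E'
from h import *
s=status.sense();r=R.from_rotvec(s['tcp_rot']).as_matrix();print(s['eef_pos'],np.arctan2(r[1,0],r[0,0]),r[:,2],s['contact_force'],s['grip_width'])
E
```

```text
[ 0.48788466 -0.23502387  0.17967222] -0.4946879893931918 [ 4.09577094e-03 -9.03191247e-04 -9.99991204e-01] [-0.29384567  0.49715698 -5.46877281] 0.14488017321435967
```

The weight reads about 5 N and the width 13.8 mm, so the punch is held. I'm going to a close view of the die from the same relative geometry as the punch view.

Call:
step_arm(moves=[[0.0,0.015,0.042,0.018,0.046],[0.0,0.015,0.042,0.018,0.046],[0.0,0.015,0.042,0.018,0.046],[0.0,0.014,0.038,0.012,0.046],[0.0,0,0,0,0]])

```text
clock: 6.45
eef_pos: [0.545, -0.0656, 0.2387]
tcp_rot: [-3.102, 0.48, 0.014]
contact_force: [0.3, -0.4, -5.5]
grip_width: 0.147
```

Call:
step_arm(moves=[[0.0,0,0,0,0],[0.0,0,0,0,0]])

```text
clock: 6.7
eef_pos: [0.5439, -0.0663, 0.2359]
tcp_rot: [-3.102, 0.481, 0.021]
contact_force: [0.1, 0.0, -5.5]
grip_width: 0.145
```

```bash
python3 - <<'E'
from die import *
import pickle
s=status.sense();r=R.from_rotvec(s['tcp_rot']).as_matrix();print(s['eef_pos'],np.arctan2(r[1,0],r[0,0]),r[:,2],s['contact_force'],s['grip_width'])
d=cam('wrist');pickle.dump(d,open('w3.pkl','wb'));im,K,T=d
c=proj(K,T,[.572,.005,.035]).round().astype(int);print(c)
x0,y0=max(c[0]-75,0),max(c[1]-75,0); print(x0,y0)
save('w3',cv2.resize(im[y0:y0+150,x0:x0+150],None,fx=4,fy=4,interpolation=cv2.INTER_CUBIC))
for b in[(c[0]-25,c[1]-52,c[0]+25,c[1]+55)]:
  for t in(75,100): 
    S=slots(im,K,T,b,t);print(*[tuple(float(v) for v in q) for q in S],sep='\n')
E
```

```text
[ 0.5438861  -0.06626598  0.23593226] -0.307904198051826 [-0.01271846  0.00430617 -0.99990984] [ 0.12713367  0.03896131 -5.52950446] 0.14520779195936478
[323 117]
248 42
(323.9, 85.2, 20.0, 7.0, 0.5836, 0.0374)
(323.2, 101.9, 19.0, 8.0, 0.5777, 0.0208)
(323.0, 118.0, 19.0, 7.0, 0.5723, 0.0043)
(323.0, 134.0, 19.0, 7.0, 0.567, -0.0126)
(323.0, 149.9, 19.0, 7.0, 0.5616, -0.0299)
(323.1, 84.6, 21.0, 8.0, 0.583, 0.0382)
(322.5, 101.5, 20.0, 8.0, 0.577, 0.0215)
(322.9, 118.1, 19.0, 8.0, 0.5721, 0.0043)
(322.9, 134.1, 19.0, 8.0, 0.5669, -0.0126)
(323.0, 150.0, 19.0, 7.0, 0.5616, -0.0299)
(315.0, 161.5, 32.0, 3.0, 0.5487, -0.0399)
```

View pics/w3.png

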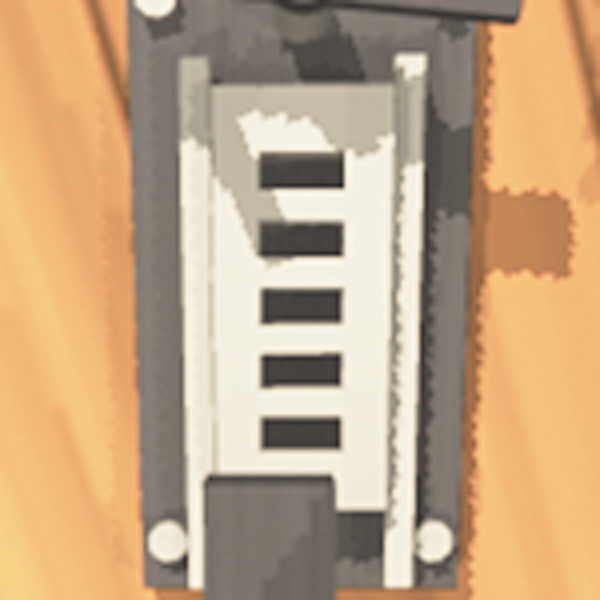

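Both views agree: the middle slot is at (0.572,0.0045), yaw −0.31. The bar of the held punch shows at the bottom of the view, aligned with the row. Now moving above the slots.

Call:
step_arm(moves=[[0.0,0.014,0.035,-0.03,0],[0.0,0.01,0.025,-0.04,0],[0.0,0,0,-0.03,0],[0.0,0,0,0,0],[0.0,0,0,0,0]])

```text
clock: 7.38
eef_pos: [0.5685, -0.009, 0.1335]
tcp_rot: [-3.101, 0.493, 0.019]
contact_force: [-0.2, -0.6, -5.0]
grip_width: 0.147
```

Call:
step_arm(moves=[[0.0,0.0035,0.0135,-0.01,0],[0.0,0,0,0,0],[0.0,0,0,-0.012,0],[0.0,0,0,0,0],[0.0,0,0,0,0]])

```text
clock: 8.0
eef_pos: [0.5732, 0.0047, 0.1127]
tcp_rot: [-3.1, 0.495, 0.012]
contact_force: [-0.3, 0.2, -5.1]
grip_width: 0.143
```

```bash
cat > st.py <<'E'
from h import *
s=status.sense();r=R.from_rotvec(s['tcp_rot']).as_matrix();print(s['clock'],s['eef_pos'].round(4),np.arctan2(r[1,0],r[0,0]).round(4),r[:,2].round(4),s['contact_force'].round(1),s['ft_torque'].round(2),s['grip_width'])
u=np.array([.305,.952]);d=s['eef_pos'][:2]-[.572,.0045];print('along',d@u,'across',d@[.952,-.305])
E
python3 st.py
```

```text
8.0 [0.5732 0.0047 0.1127] -0.3165 [-0.0075  0.0032 -1.    ] [-0.3  0.2 -5.1] [-0.13  0.09  0.02] 0.14283960211603625
along 0.0005130944853662881 across 0.0010834593517592334
```

Call:
step_arm(moves=[[0.0,-0.001,0,-0.008,0],[0.0,0,0,-0.003,0],[0.0,0,0,0,0]])

```text
clock: 8.38
eef_pos: [0.5721, 0.0045, 0.101]
tcp_rot: [-3.1, 0.495, 0.012]
contact_force: [-0.9, 1.0, -5.5]
grip_width: 0.147
```

```bash
python3 st.py
```

```text
8.375 [0.5721 0.0045 0.101 ] -0.3167 [-0.0074  0.0032 -1.    ] [-0.9  1.  -5.5] [-0.09  0.04 -0.01] 0.14692794543916102
along 9.519010337399781e-06 across 0.00010297622675980943
```

Tips are about 7 mm above the block, and position and yaw are right. Going down gently now.

Call:
step_arm(moves=[[0.0,0,0,-0.003,0.005],[0.0,0,0,-0.001,0],[0.0,0,0,-0.001,0],[0.0,0,0,-0.001,0]])

```text
clock: 8.88
eef_pos: [0.5723, 0.0045, 0.0948]
tcp_rot: [-3.102, 0.487, 0.011]
contact_force: [0.6, 0.5, -5.6]
grip_width: 0.146
```

Call:
step_arm(moves=[[0.0,0,0,-0.001,0],[0.0,0,0,-0.001,0],[0.0,0,0,0,0]])

```text
clock: 9.25
eef_pos: [0.5723, 0.0044, 0.0927]
tcp_rot: [-3.102, 0.487, 0.011]
contact_force: [0.3, 0.1, -5.8]
grip_width: 0.147
```

Call:
step_arm(moves=[[0.0,0,0,-0.001,0],[0.0,0,0,-0.001,0],[0.0,0,0,-0.001,0],[0.0,0,0,0,0]])

```text
clock: 9.75
eef_pos: [0.5723, 0.0045, 0.0895]
tcp_rot: [-3.102, 0.487, 0.011]
contact_force: [1.1, -0.4, -5.8]
grip_width: 0.145
```

Tips are 4.4 mm below the block top with no contact, so the teeth are in. Continuing down.

Call:
step_arm(moves=[[0.0,0,0,-0.0015,0],[0.0,0,0,-0.0015,0],[0.0,0,0,-0.0015,0],[0.0,0,0,-0.0015,0],[0.0,0,0,0,0]])

```text
clock: 10.38
eef_pos: [0.5723, 0.0045, 0.083]
tcp_rot: [-3.102, 0.487, 0.012]
contact_force: [-0.1, 0.3, -4.8]
grip_width: 0.144
```

Call:
step_arm(moves=[[0.0,0,0,-0.001,0],[0.0,0,0,-0.001,0],[0.0,0,0,-0.001,0],[0.0,0,0,0,0]])

```text
clock: 10.88
eef_pos: [0.5723, 0.0045, 0.0799]
tcp_rot: [-3.102, 0.487, 0.011]
contact_force: [-1.1, 0.5, -5.0]
grip_width: 0.145
```

Call:
step_arm(moves=[[0.0,0,0,-0.001,0],[0.0,0,0,0,0]])

```text
clock: 11.12
eef_pos: [0.5724, 0.0044, 0.0788]
tcp_rot: [-3.102, 0.487, 0.011]
contact_force: [-0.0, 0.4, -4.7]
grip_width: 0.146
```

Call:
step_arm(moves=[[0.0,0,0,-0.001,0],[0.0,0,0,0,0]])

```text
clock: 11.38
eef_pos: [0.5724, 0.0044, 0.078]
tcp_rot: [-3.102, 0.487, 0.011]
contact_force: [-0.8, -0.4, -3.3]
grip_width: 0.144
```

Call:
step_arm(moves=[[0.0,0,0,-0.0007,0],[0.0,0,0,0,0]])

```text
clock: 11.62
eef_pos: [0.5724, 0.0044, 0.078]
tcp_rot: [-3.102, 0.487, 0.01]
contact_force: [0.3, 0.0, -6.5]
grip_width: 0.143
```

Call:
step_arm(moves=[[0.0,0,0,-0.001,0],[0.0,0,0,-0.001,0]])

```text
clock: 11.88
eef_pos: [0.5725, 0.0044, 0.0779]
tcp_rot: [-3.102, 0.487, 0.009]
contact_force: [-6.0, 0.1, 13.4]
grip_width: 0.148
```

The bar is down: it stopped at 0.0779 (predicted 0.0779), with the force turned to a ~18 N press. Releasing.

Call:
step_arm(moves=[[0.0,0,0,0.0005,0],[0.5,0,0,0,0],[0.5,0,0,0,0],[0.5,0,0,0,0],[0.5,0,0,0,0]])

```text
clock: 12.5
eef_pos: [0.5733, 0.0043, 0.0786]
tcp_rot: [-3.102, 0.487, 0.005]
contact_force: [1.5, 0.0, 0.4]
grip_width: 0.481
```

Call:
step_arm(moves=[[0.6,0,0,0.02,0],[0.6,0,0,0.05,0],[0.6,0,0,0.06,0],[0.6,-0.02,-0.04,0.03,0],[0.6,0,0,0,0]])

```text
clock: 13.12
eef_pos: [0.5522, -0.0364, 0.2429]
tcp_rot: [-3.102, 0.485, 0.007]
contact_force: [-0.0, -1.1, -0.9]
grip_width: 0.597
```

Call:
step_arm(moves=[[0.3,-0.01,-0.02,0,0],[0.3,0,0,0,0],[0.3,0,0,0,0]])

```text
clock: 13.5
eef_pos: [0.5423, -0.0556, 0.2418]
tcp_rot: [-3.102, 0.486, 0.008]
contact_force: [0.7, 0.1, 0.3]
grip_width: 0.343
```

```bash
python3 st.py; python3 - <<'E'
from h import *
import pickle
d=cam('wrist');pickle.dump(d,open('w4.pkl','wb'));im,K,T=d
c=proj(K,T,[.585,.04,.05]).round().astype(int);print(c)
x0,y0=max(c[0]-75,0),max(c[1]-75,0); print(x0,y0)
save('w4',cv2.resize(im[y0:y0+150,x0:x0+150],None,fx=4,fy=4,interpolation=cv2.INTER_CUBIC))
E
```

```text
13.5 [ 0.5423 -0.0556  0.2418] -0.3109 [-0.0049  0.0029 -1.    ] [0.7 0.1 0.3] [-0.08  0.09 -0.04] 0.3434437963141461
along -0.06628294873071744 across -0.009962121443842781
[327  91]
252 16
```

View pics/w4.png

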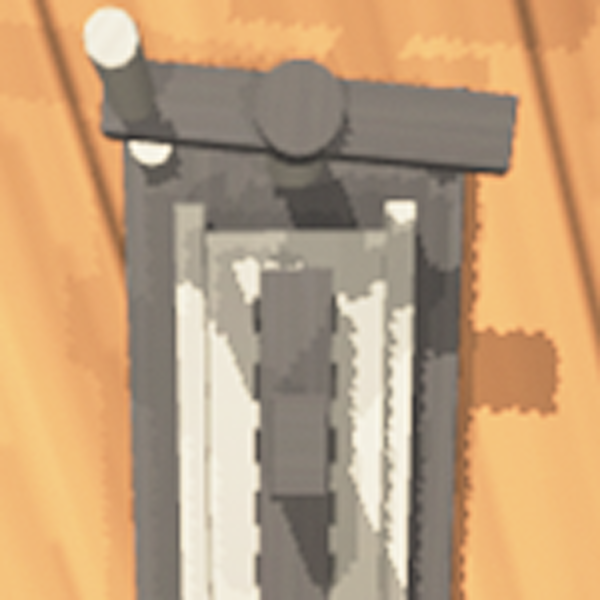

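The punch is seated, with the slot ends showing evenly on both sides of the bar. The keeper is still open; the pin top is at crop (111,38) and the pivot at (299,108).

```bash
python3 - <<'E'
from h import *
import pickle
im,K,T=pickle.load(open('w4.pkl','rb'))
f=lambda u,v,z:ray(K,T,252+u/4-.4,16+v/4-.4,z)[:2]
pin=f(111,38,.1065);base=f(128,118,.0615);print('pin',pin,'pinbase~',base)
for z in(.0615,.07):print('piv',f(299,108,z),np.linalg.norm(f(299,108,z)-pin))
n=f(516,130,.0615);print('nose',n)
m=np.array([.572,.0045]);u=np.array([.305,.952]);x=np.array([.952,-.305])
for q in(f(299,108,.0615),pin,n):print((q-m)@x,(q-m)@u)
t1=f(104,133,.0535);t2=f(510,170,.0535);d=t2-t1;print('edge ang',np.arctan2(d@u,d@x))
E
```

```text
pin [0.55812676 0.0982629 ] pinbase~ [0.55533378 0.09413343]
piv [0.59708969 0.08304445] 0.04182955122001388
piv [0.59621459 0.08110675] 0.0417733955163741
nose [0.64772025 0.06135606]
-7.067288320038046e-05 0.08242667168966239
-0.04180501186683659 0.08503094674182622
0.05474457889046913 0.07722164505377369
edge ang -0.08588939171281385
```

Call:
step_arm(moves=[[0.5,0.002,0.018,0,0.166],[0.5,0.002,0.018,0,0.166],[0.5,0.002,0.018,0,0.166],[0.5,0.002,0.018,0,0.166],[0.5,0.002,0.018,0,0.166]])

```text
clock: 14.18
eef_pos: [0.5534, 0.0397, 0.2394]
tcp_rot: [-3.025, -0.847, 0.014]
contact_force: [-0.3, -0.4, -0.2]
grip_width: 0.501
```

Call:
step_arm(moves=[[0.5,0.002,0.018,0,0.166],[0.5,0.002,0.018,0,0.166],[0.5,0.002,0.018,0,0.166],[0.5,0,0.01,0,0.15],[0.5,0,0,0,0]])

```text
clock: 14.8
eef_pos: [0.5597, 0.1109, 0.237]
tcp_rot: [2.574, 1.8, -0.018]
contact_force: [0.1, -0.8, -0.6]
grip_width: 0.498
```

```bash
python3 st.py
```

```text
14.8 [0.5597 0.1109 0.237 ] 1.2207 [-0.0088 -0.0072 -0.9999] [ 0.1 -0.8 -0.6] [-0.04  0.01 -0.01] 0.4976058665196787
along 0.0975183461245476 across -0.044184949863572597
```

Call:
step_arm(moves=[[0.5,-0.002,-0.012,-0.04,-0.03],[0.5,0,0,-0.04,0],[0.5,0,0,-0.015,0],[0.5,0,0,0,0],[0.5,0,0,0,0]])

```text
clock: 15.42
eef_pos: [0.5588, 0.099, 0.1411]
tcp_rot: [2.611, 1.743, -0.014]
contact_force: [-0.4, -0.3, 0.2]
grip_width: 0.502
```

Call:
step_arm(moves=[[0.5,-0.001,-0.001,-0.015,0],[0.5,0,0,-0.015,0],[0.5,0,0,-0.012,0],[0.5,0,0,-0.003,0],[0.5,0,0,0,0]])

```text
clock: 16.05
eef_pos: [0.5583, 0.098, 0.0944]
tcp_rot: [2.611, 1.742, -0.011]
contact_force: [0.2, 0.1, 0.7]
grip_width: 0.502
```

Call:
step_arm(moves=[[0.0,0,0,0,0],[0.0,0,0,0,0],[0.0,0,0,0,0],[0.0,0,0,0,0],[0.0,0,0,0,0]], force=10)

```text
clock: 16.68
eef_pos: [0.5587, 0.0982, 0.0954]
tcp_rot: [2.61, 1.741, -0.008]
contact_force: [-0.0, 1.5, -1.5]
grip_width: 0.127
```

Pin gripped (12.1 mm). Now swinging along the arc, turning with it.

Call:
step_arm(moves=[[0.0,0.0028,0.0056,0,-0.149],[0.0,0.0036,0.0051,0,-0.149],[0.0,0.0043,0.0045,0,-0.149]])

```text
clock: 17.05
eef_pos: [0.5688, 0.113, 0.0954]
tcp_rot: [2.939, 1.101, -0.013]
contact_force: [-1.1, -2.3, 0.5]
grip_width: 0.122
```

```bash
cat > k.py <<'E'
from h import *
s=status.sense();r=R.from_rotvec(s['tcp_rot']).as_matrix();P=np.array([.597,.0825]);d=s['eef_pos'][:2]-P
psi=-.31; th=np.arctan2(-d[0],d[1])-psi
print(s['clock'],s['eef_pos'].round(4),'theta',th.round(3),'r',np.linalg.norm(d).round(4),'yaw-phi',(np.arctan2(r[1,0],r[0,0])-th-psi).round(3),'tilt',r[:2,2].round(3),s['contact_force'].round(1),s['ft_torque'].round(2),s['grip_width'])
E
python3 k.py
```

```text
17.05 [0.5688 0.113  0.0954] theta 1.056 r 0.0415 yaw-phi -0.029 tilt [-0.007 -0.005] [-1.1 -2.3  0.5] [-0.25 -0.01  0.11] 0.12187643933042062
```

Tracking the arc well, with small forces. Continuing.

Call:
step_arm(moves=[[0.0,0.0049,0.0039,0,-0.14],[0.0,0.0055,0.0031,0,-0.149],[0.0,0.0058,0.0022,0,-0.149]])

```text
clock: 17.42
eef_pos: [0.5843, 0.1223, 0.0954]
tcp_rot: [3.113, 0.415, -0.018]
contact_force: [-1.9, -1.3, 0.4]
grip_width: 0.127
```

```bash
python3 k.py
```

```text
17.425 [0.5843 0.1223 0.0954] theta 0.618 r 0.0418 yaw-phi -0.043 tilt [-0.011 -0.002] [-1.9 -1.3  0.4] [-0.19  0.09  0.08] 0.12739552494098424
```

Call:
step_arm(moves=[[0.0,0.0063,0.0015,0,-0.13],[0.0,0.0064,0.0005,0,-0.14],[0.0,0.0064,-0.0005,0,-0.14]])

```text
clock: 17.8
eef_pos: [0.6024, 0.1242, 0.0953]
tcp_rot: [-3.13, 0.249, 0.023]
contact_force: [-3.3, 1.3, 1.2]
grip_width: 0.124
```

```bash
python3 k.py
```

```text
17.8 [0.6024 0.1242 0.0953] theta 0.18 r 0.042 yaw-phi -0.029 tilt [-0.014  0.003] [-3.3  1.3  1.2] [-0.02  0.45  0.02] 0.1244129687901573
```

Call:
step_arm(moves=[[0.0,0.0035,-0.0007,0,-0.07],[0.0,0.0025,-0.0007,0,-0.05],[0.0,0.002,-0.0006,0,0]])

```text
clock: 18.18
eef_pos: [0.6094, 0.1229, 0.0953]
tcp_rot: [-3.107, 0.444, 0.028]
contact_force: [-3.4, 4.6, 1.7]
grip_width: 0.125
```

```bash
python3 k.py
```

```text
18.175 [0.6094 0.1229 0.0953] theta 0.012 r 0.0422 yaw-phi 0.014 tilt [-0.017  0.005] [-3.4  4.6  1.7] [ 0.46  0.58 -0.08] 0.12514761700568036
```

Near shut; a little more until the stop is felt.

Call:
step_arm(moves=[[0.0,0.0015,-0.0004,0,0],[0.0,0.0015,-0.0004,0,0]])

```text
clock: 18.42
eef_pos: [0.6107, 0.1228, 0.0952]
tcp_rot: [-3.108, 0.44, 0.034]
contact_force: [-10.4, 5.0, 6.3]
grip_width: 0.127
```

```bash
python3 k.py
```

```text
18.425 [0.6107 0.1228 0.0952] theta -0.018 r 0.0425 yaw-phi 0.047 tilt [-0.021  0.006] [-10.4   5.    6.3] [ 0.61  1.68 -0.01] 0.1265013117151794
```

The stop is felt (10 N reaction, θ≈0). Letting go, lifting and looking.

Call:
step_arm(moves=[[0.0,0,0,0,0],[0.4,0,0,0,0],[0.4,0,0,0,0],[0.4,0,0,0,0]])

```text
clock: 18.92
eef_pos: [0.6111, 0.1225, 0.0953]
tcp_rot: [-3.109, 0.435, 0.033]
contact_force: [-0.0, 0.5, -0.2]
grip_width: 0.372
```

Call:
step_arm(moves=[[0.4,0,0,0.03,0],[0.4,0,0,0.05,0],[0.4,-0.02,-0.05,0.05,0],[0.4,-0.02,-0.055,0,0],[0.4,-0.02,-0.055,0,0]])

```text
clock: 19.55
eef_pos: [0.5534, -0.0313, 0.2209]
tcp_rot: [-3.111, 0.426, 0.031]
contact_force: [1.1, -0.4, 0.1]
grip_width: 0.401
```

Call:
step_arm(moves=[[0.4,-0.01,-0.02,0.01,0],[0.4,0,0,0,0],[0.4,0,0,0,0]])

```text
clock: 19.92
eef_pos: [0.5423, -0.0548, 0.2315]
tcp_rot: [-3.111, 0.433, 0.029]
contact_force: [-0.8, 0.2, -0.6]
grip_width: 0.401
```

```bash
python3 k.py; python3 - <<'E'
from h import *
import pickle
d=cam('wrist');pickle.dump(d,open('w5.pkl','wb'));im,K,T=d
c=proj(K,T,[.59,.06,.05]).round().astype(int);print(c)
x0,y0=max(c[0]-75,0),max(c[1]-75,0); print(x0,y0)
save('w5',cv2.resize(im[y0:y0+150,x0:x0+150],None,fx=4,fy=4,interpolation=cv2.INTER_CUBIC))
E
```

```text
19.925 [ 0.5423 -0.0548  0.2315] theta 3.073 r 0.1478 yaw-phi -3.039 tilt [-0.018  0.003] [-0.8  0.2 -0.6] [-0.11  0.09  0.02] 0.4014169957397199
[333  69]
258 0
```

View pics/w5.png

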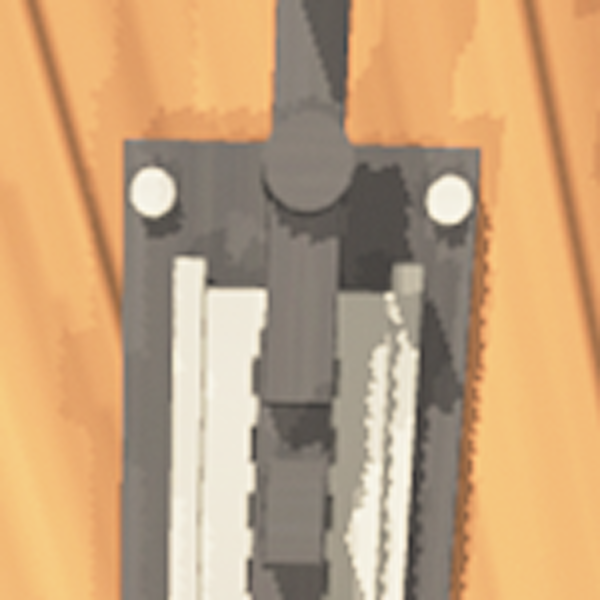

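The keeper lies straight along the row over the punch's shoulder; its nose ends at crop (303,403) and the tail runs straight up from the pivot. The punch is seated and the gripper is clear. Handing in.

```bash
python3 -c "
from cell import close_job; print(close_job())"
```

```text
the job is handed in; nothing more can be done
None
```

The punch is in the die block with its bar home, the keeper is shut over its shoulder, and the arm has let go. I handed the job in at about 20 s; `close_job()` gave no verdict, so the result is my own reading.

- **Seating:** I set the steel punch over the grey die set's slots from two wrist-camera views, which agreed to under 1 mm. The teeth went in with no contact felt. The bar stopped with the TCP at 0.0779 m, where I had predicted home. I pressed it there with about 18 N, against the 45 N limit. The keeper was still open at about 1.5 rad.
- **Keeper:** I gripped the handle pin with 10 N and swung it along its arc to the stop. I felt about 10 N of reaction there, with the angle measured at about 0 (-0.02).
- **Last check:** The final picture shows the keeper straight along the row over the shoulder, with the punch between even slot ends. After release the wrist force was about zero. I did not re-measure the punch's height after letting go. I also took no last picture of the bystanders, but the arm never worked near them.
- **Disagreement:** The first top-view estimate of the die set's yaw (-0.36 rad) differed from the close views (-0.31 rad), because the keeper widened its outline. I used -0.31, and the fit bore it out.

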